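# Open the counterweighted hood of the plate warmer and push the well plate home

## Robot

A 6-joint arm with a two-finger parallel gripper is mounted at the origin on a cart in front of the work surface, level with it; the furniture and walls round the work are solid. World frame = base frame: x ahead of the robot, y to its left, z up, the work surface at z = 0. Lengths are in m, angles in rad, forces in N, time in s.
With the tool pointing down it reaches from about 0.425 to 0.95 m from the base axis. Payload 3.5 kg.
Tool frame: the origin (TCP) lies on the centre line of the jaws, within the pads' length; the fingertips stand ahead of it and the grasp point (between the pads) lies 11 mm behind it (tips_ahead is the z of the fingertips in the tool frame, in m); z points along the fingers, y is the direction in which the jaws open and shut (so a half turn about z gives the same grasp; the last joint's range is limited). The gripper opens to 85 mm and grips with 20 to 120 N. Pads are 22 mm wide; open, the fingers measure 114 mm over their backs; the gripper's body (76 mm by 85 mm) begins 54 mm behind the grasp point. The pads swing forward as they close: fully open they stand 13 mm farther back than shut.
Start: joints at [-1.477, 0.286, 1.577, -0, 1.279, -0.15], TCP at [0.163, -0.655, 0.239] pointing down, gripper open.
Joint ranges: [-2.77, 2.77], [-0.9, 2.22], [0.21, 2.48], [-1.53, 4.67], [0.24, 2.81], [-2.84, 2.84]. Speed limits (rad/s): [2.79, 2.79, 3.14, 3.14, 3.14, 3.14].

## Interface

Orientations are given as a unit quaternion [x, y, z, w].
In Python, from plant import * gives the robot as it stands. The module is installed in compiled form; this text tells all that it offers.
- The arm moves only by the tool move_arm, never from a script. Its arguments are lists of equal length, an entry for each row: "linear": the shift along the world's x, y, z in m, a list of three; "twist": the turn, a rotation vector about the world's x, y, z in degrees, a list of three. A call has 1 to 20 rows; each row shifts and turns the pose as measured when the row begins; what a row does not reach is not made up. A row lasts 1/12 s, in which the tool goes at most 41.7 mm and 7.16 degrees, less where a joint would pass 70% of its speed; a pose out of reach is approached as far as the arm can. A call is refused whole if a number of a shift passes 0.0417 or a number of a turn 7.16, either way. A call with a gripper value outside its range is refused whole. "grip" is the opening, from 0 (shut) to 1 (fully open), set as the call begins (left out, the last holds). The fingers move at their own pace and stop on an object; "force" is the grip in N (left out, the last holds). Time passes only in rows, so rows that do not move let the fingers close. It gives the time, the measured TCP pose, the force and the opening at its end, in the units of the state.
- get_state(): the state, without advancing time (a new reading comes with each control period).
- read_camera(name): name is "side" or "top" or "wrist"; returns a dict with "img" (420x560x3 uint8, blue, green, red), "depth" (420x560 float32, m along the optical axis (not along the pixel's ray), 0 where there is no reading), "fx", "fy", "cx", "cy" (pixels), "dist" ([k1, k2, p1, p2, k3] as OpenCV has them; the pictures are not rectified), "rvec" (rotation vector, rad) and "tvec" (3), from world to camera coordinates, as OpenCV has them. Camera axes: x right, y down, z forward; pixel columns grow to the right and rows downward; lengths in m; the calibration is good to about 2 mm. A picture is of the moment at which its call begins.
- sign_off(): hands the job in, once; it reports no verdict.
The state is a dict: "time": time; "qpos": joint angles; "dq": joint speeds; "joint_efforts": joint torques, N m; "eef_pos": TCP position; "tcp_rot": TCP orientation; "contact_force": force on the tool from outside, world axes, zero at the start; "wrist_torque": the same for the moment, N m; "opening": opening from 0.0 (shut) to 1.0 (fully open).
Only numpy, scipy, OpenCV 4.12 (cv2) and the standard library are available. Lean on these libraries where they do the work, as an engineer would, in place of code of your own. Each camera call takes 0.05 s, during which the arm holds its last target.

## Task

Get the plate warmer ready for pipetting: push its smoked, counterweighted hood up past the balance point so that it stands fully open by itself. Then push the white well plate along the loading ledge and between the guides until it is fully home against the rear stop, and leave the hood open. Only push with the fingers: the plate stays flat on the deck and is never lifted, and the bottles and the pipette are left alone.

Things in the scene. Friction and masses are not known exactly. Their poses are not given: they have to be found in the camera images.
- warmer: White bench unit, 322 x 240 mm, fixed; flat deck 45 mm above the desk. Origin on the desk; x points into the machine (the push direction), z up. Deck x -175 to -15 mm: steel loading ledge; behind it a dark bed between two guides 10 mm tall, 156 mm apart, flaring to 215 mm apart on the ledge (x -20 to -89 mm). Rear stop, 12 mm tall, faces at x = 105 mm
- hood (a joint): Angle of the smoked clear hood about its level hinge: 0 shut, 1.65 rad on its open stop. A counterweight bar behind the hinge balances it at 0.79 rad: below it falls shut, above it falls open, slowly (damped). Lifting takes 0.8 to 1.5 N at the rail. Shut, it is 178 mm wide, its front wall at x = -15 mm of the warmer, 2 to 82 mm above the deck, barring the plate's way
- hood_rail (a point): Middle of the round black grip rail, 12 mm thick, 190 mm long along the warmer's y, on the front edge of a visor jutting 35 mm from the hood's front wall. Shut: at the warmer's x -52 mm, 125 mm above the desk, 60 mm above the plate's top. It circles the hinge at radius 191 mm: up, then toward +x; open it stands about 270 mm above the desk
- hood_hinge (a point): Middle of the hood's hinge axis, fixed to the warmer at x = 135 mm, 85 mm above the desk; the axis runs along the warmer's y
- plate_center (a point): Centre, half-way up, of the loose white well plate: 110 mm along its x (the push direction) x 150 mm (y) x 20 mm tall, 0.1 to 0.2 kg. Starts on the loading ledge, up to 5 mm off the middle line and 0.08 rad askew. Pushed on one spot it can turn and wedge in the guides; two finger tips abreast keep it square
- plate_home (a point): Where plate_center lies when the plate is fully home: x = 50 mm of the warmer, on its middle line, 55 mm above the desk
- amber_bottle: Small amber bottle with white cap, 41 mm wide, 82 mm tall, loose, beside the warmer; origin under its centre. To be left alone
- dropper: White dropper bottle with pointed cap, 41 mm wide, 118 mm tall, loose, beside the warmer; origin under its centre. To be left alone
- green_dropper: Small green dropper bottle, 24 mm wide, 69 mm tall, loose, beside the warmer; origin under its centre. To be left alone
- pipette: Grey pipette with a blue button lying on the desk to the right, about 225 mm long, 25 mm high; origin under its middle. To be left alone

How it is judged:
On the way, in this order (a step that is already met when the one before it is completed fails the run):
1. the hood stands fully open by itself, not touched by the robot (value of joint hood above 1.5 rad and contact force between each of the arm, the fingers and hood below 0.1 N), for 0.3 s.
2. the plate is home against the rear stop with the hood still open (value of joint hood above 1.5 rad and horizontal distance between plate_center and plate_home below 0.005 m), for 0.2 s.
At the end, for the whole second after the job is handed in: The hood stands open by itself (joint above 1.5 of 1.65 rad), and the well plate lies flat on the bed between the guides, square to within 0.04 rad, with its centre within 5 mm of the home position at the rear stop (all of step 2 and angle between the x axis of plate_center and the x axis of warmer, either way round below 0.04 rad and height (world z) of plate_center below 0.058 m); the robot touches nothing.
It fails at once if the plate is lifted or tipped instead of pushed along the deck (height (world z) of plate_center above 0.068 m or angle between plate_center's own z axis and vertical above 0.2 rad).
It fails at once if the amber bottle is shifted by over 30 mm or tipped (distance of amber_bottle from where it was at the start of the episode above 0.03 m or angle between amber_bottle's own z axis and vertical above 0.35 rad).
It fails at once if the white dropper bottle is shifted by over 30 mm or tipped (distance of dropper from where it was at the start of the episode above 0.03 m or angle between dropper's own z axis and vertical above 0.35 rad).
It fails at once if the green dropper bottle is shifted by over 30 mm or tipped (distance of green_dropper from where it was at the start of the episode above 0.03 m or angle between green_dropper's own z axis and vertical above 0.35 rad).
It fails at once if the pipette is shifted by over 30 mm (distance of pipette from where it was at the start of the episode above 0.03 m).
It also fails if it takes over 54 s, if anything falls off the work surface, if the arm or the gripper's body presses on something with over 40 N, if the wrist force passes 120 N, or if a joint passes its speed limit or range.

## Working session

There is one attempt and no reset: what is moved stays moved. The work goes in short steps, Python scripts to look and compute and a tool call to move; the robot and the scene stay as the last step left them, time stands still between calls to the robot, and variables do not carry over. Pictures are saved under pics/ and viewed, and the job is handed in when it is done.

Besides the shell and the picture viewer there is one more tool, called by a JSON object that holds its "api" and its "payload", one argument or row to a line. move_arm: Moves the arm, as the interface text tells. Its arguments: {"type":"object","properties":{"linear":{"type":"array","items":{"type":"array","items":{"type":"number"}}},"twist":{"type":"array","items":{"type":"array","items":{"type":"number"}}},"grip":{"type":"number"},"force":{"type":"number"}},"required":["linear","twist"]}

```bash
mkdir -p pics
cat > h.py <<'E'
from plant import *
import numpy as np, cv2
def cam(n):
    c=read_camera(n); R,_=cv2.Rodrigues(np.array(c['rvec'],float)); c['R']=R; c['t']=np.array(c['tvec'],float).reshape(3)
    c['K']=np.array([[c['fx'],0,c['cx']],[0,c['fy'],c['cy']],[0,0,1.]]); return c
def ray(c,uv):
    p=cv2.undistortPoints(np.array(uv,float).reshape(-1,1,2),c['K'],np.array(c['dist'],float)).reshape(-1,2)
    d=np.c_[p,np.ones(len(p))]@c['R']; o=-c['R'].T@c['t']; return o,d
def plane(c,uv,z):
    o,d=ray(c,uv); return o+d*((z-o[2])/d[:,2])[:,None]
def dep(c,uv):
    o,d=ray(c,uv); z=np.array([c['depth'][int(round(v)),int(round(u))] for u,v in uv]); return o+d*z[:,None]
def proj(c,P):
    return cv2.projectPoints(np.array(P,float).reshape(-1,1,3),np.array(c['rvec'],float),np.array(c['tvec'],float),c['K'],np.array(c['dist'],float))[0].reshape(-1,2)
E
python3 - <<'E'
from h import *
for n in ('top','side','wrist'):
    c=cam(n); cv2.imwrite(f'pics/{n}0.png',c['img']); print(n,-c['R'].T@c['t'],c['R'][2],c['fx'])
print(get_state())
E
```

```text
top [ 0.41840565 -0.00747177  1.37680647] [ 0.12959784  0.00225807 -0.99156407] 451.6612077153827
side [-0.1604148   0.3860026   1.17976246] [ 0.54110241 -0.2862708  -0.79073207] 544.663663856782
wrist [ 0.23607042 -0.63648516  0.37353396] [-0.28270549 -0.06889879 -0.95672909] 340.9691758681867
{'time': 0.15, 'qpos': array([-1.47701125e+00,  2.86999411e-01,  1.57783494e+00, -2.03756353e-05,
        1.27858878e+00, -1.49994318e-01]), 'dq': array([ 0.00075403, -0.00265602, -0.00425849, -0.00098898, -0.00107267,
       -0.00076033]), 'joint_efforts': array([ 1.37322357e-03, -4.06600857e+01, -2.93141288e+01, -1.70330954e-04,
        3.90112284e-03, -9.48484001e-06]), 'eef_pos': array([ 0.16290736, -0.65454018,  0.23824321]), 'tcp_rot': array([ 9.92579870e-01,  1.21590971e-01,  1.59695493e-05, -9.15148377e-04]), 'contact_force': array([ 0.31168838, -0.03927123, -0.20142178]), 'wrist_torque': array([-0.02683372,  0.02226062, -0.00383589]), 'opening': 1.0008843501989722}
```

View pics/top0.png

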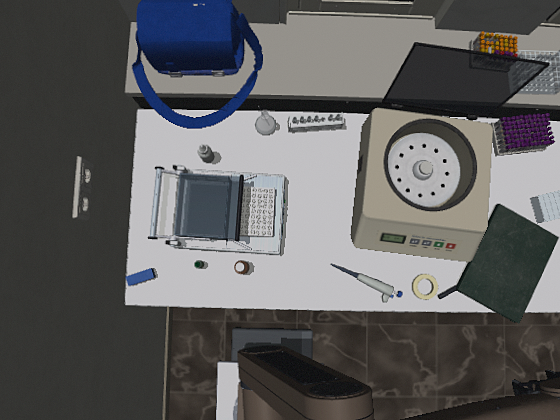

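View pics/side0.png

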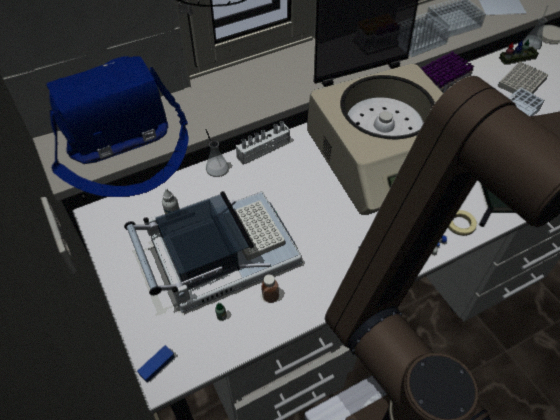

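Run:
```python
from h import *
c=cam('top'); im=c['img'][140:300,120:320]; cv2.imwrite('pics/topz.png',cv2.resize(im,None,fx=4,fy=3.75,interpolation=cv2.INTER_CUBIC)[:600])
s=cam('side'); im=s['img'][180:340,100:320]; cv2.imwrite('pics/sidez.png',cv2.resize(im,None,fx=3.5,fy=3.5,interpolation=cv2.INTER_CUBIC))
print(plane(c,[(287,175),(283,255),(160,165),(390,290),(205,153),(200,265),(242,268)],0.0).round(3))
```

```text
[[ 0.721 -0.037  0.   ]
 [ 0.473 -0.03   0.   ]
 [ 0.744  0.362  0.   ]
 [ 0.374 -0.357  0.   ]
 [ 0.786  0.221  0.   ]
 [ 0.436  0.221  0.   ]
 [ 0.43   0.093  0.   ]]
```

View pics/topz.png

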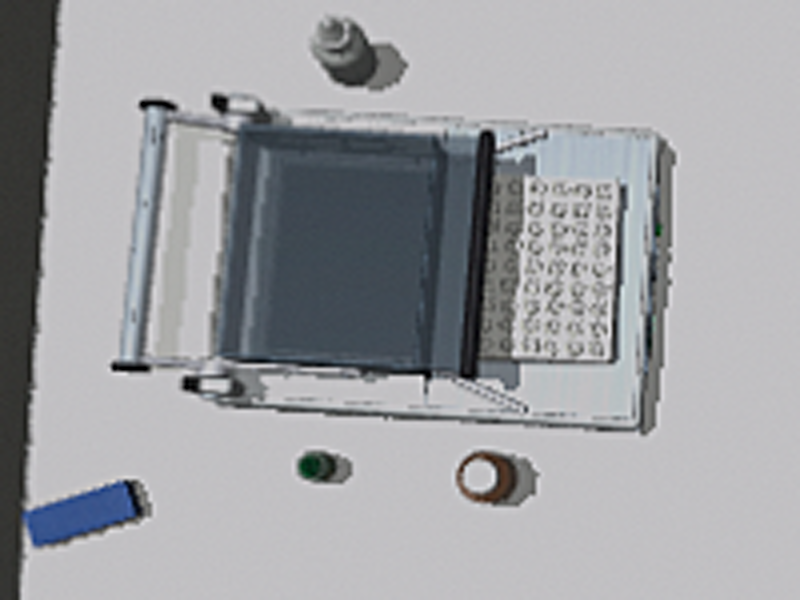

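View pics/sidez.png

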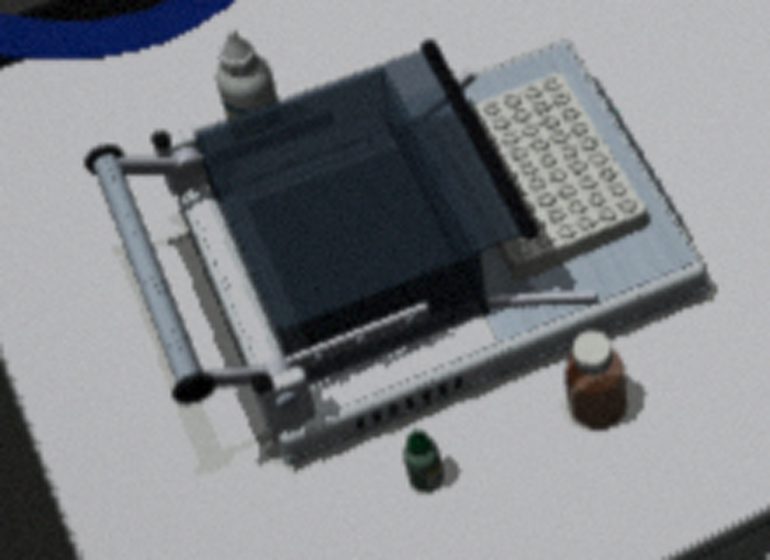

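Run:
```python
from h import *
for n,roi in (('top',(225,165,260,250)),('side',(215,185,260,255))):
    c=cam(n); g=c['img'].max(2).astype(int); x0,y0,x1,y1=roi
    m=np.zeros(g.shape,np.uint8); m[y0:y1,x0:x1]=(g[y0:y1,x0:x1]<38)
    k,l,st,_=cv2.connectedComponentsWithStats(m); 
    i=1+np.argmax(st[1:,4]); ys,xs=np.where(l==i); p=np.c_[xs,ys].astype(float)
    mu=p.mean(0); d=np.linalg.svd(p-mu,full_matrices=False)[2][0]; s=(p-mu)@d
    e=np.array([mu+d*s.min(),mu+d*s.max()]); w=((p-mu)@[-d[1],d[0]]).std()
    P=plane(c,e,0.125); print(n,st[i],e.round(1),P.round(4),'len',np.linalg.norm(P[0]-P[1]),'mid',P.mean(0),'w',w, dep(c,[mu]))
c=cam('top'); g=c['img']
# print profile rows around plate / deck edge
for v in (185,200,215,230,245): print(v,g[v,262:300].max(1))
```

```text
top [235 175   9  66 124] [[242.1 175. ]
 [237.5 240.2]] [[0.6905 0.0924 0.125 ]
 [0.5058 0.099  0.125 ]] len 0.18488480725400439 mid [0.59816036 0.09572273 0.125     ] w 0.8835949420054591 [[0.5956802  0.09538714 0.12934047]]
side [221 192  33  56 267] [[221.5 192.3]
 [251.7 247.1]] [[0.6886 0.0968 0.125 ]
 [0.5026 0.1039 0.125 ]] len 0.1861613616339306 mid [0.5956346  0.10034617 0.125     ] w 1.2601299178243657 [[0.58189979 0.10231598 0.13093061]]
185 [195 196 196 197 195 196 196 194 195 196 195 196 196 196 191 196 194 196
 197 202 151 185  54 120 115 104 212 199 195 195 195 194 195 195 194 194
 194 195]
200 [164 168 189 186 159 202 198 126 179 105 161 216  70 106 209 199 194 195
 202 141 182  87  57  95 119 106 210 198 196 195 194 195 194 195 196 194
 195 194]
215 [196 176 151 174 203 201 192 146 154 206 212 141  42 111 207 200 196 201
 164 182  80  76 121 117 111  97 203 195 194 194 197 195 194 195 194 195
 193 196]
230 [185 187 204 202 199 203 178 163 207 206 186  38 119 209 197 196 201 162
 188  74  19 128 116 103 209 198 195 195 194 194 195 194 195 196 194 195
 195 195]
245 [196 195 196 195 194 194 194 194 195 194 196 194 195 196 196 200 165 193
  75 119 119 114 105 209 198 194 194 195 196 194 195 194 195 194 195 195
 195 195]
```

Run:
```python
from h import *
c=cam('top'); g=c['img'].max(2)
e=[];q=[]
for v in range(180,250):
    r=g[v].astype(int)
    u=[k for k in range(274,290) if r[k]<100 and r[k-1]>=130]
    if u: e.append((u[0]-.5,v))
    u=[k for k in range(264,279) if r[k]<90 and r[k+1]<150 and r[k+2]>185]
    if u: q.append((u[0]-.5,v))
def fit(p,z):
    P=plane(c,p,z)[:,:2].astype(np.float32); vx,vy,x,y=cv2.fitLine(P,cv2.DIST_HUBER,0,.001,.001).ravel(); s=np.sign(vx)
    print(len(p),'slope',vy/vx,'y at x=.598',y+(0.598-x)*vy/vx,'x range',P[:,0].min(),P[:,0].max())
fit(e,.045);fit(q,.065);print(q[:3],q[-3:])
# rail top-most edges, deck long edges
for u in (255,262,270,276): print(u,g[165:185,u],g[235:262,u])
```

```text
59 slope 0.011176034 y at x=.598 -0.0182178 x range 0.48825777 0.69546735
38 slope -0.026481116 y at x=.598 0.0018447456 x range 0.5274576 0.66062224
[(274.5, 190), (274.5, 191), (274.5, 192)] [(272.5, 233), (272.5, 234), (272.5, 235)]
255 [195 193 194 196 193 195 195 198 173 189 200 116 164 197 192 192 191 194
 195 197] [154 106 181 200 196 194 195 195 195 196 194 194 196 195 200 171 191 125
 101 185 199 195 194 195 195 194 195]
262 [196 195 195 195 195 195 194 200 140 164 182 191 197 198 195 195 196 196
 195 195] [166  89 174 200 195 195 196 195 195 195 194 196 196 195 198 184 199 179
 102 180 201 196 196 195 194 195 196]
270 [195 194 195 194 195 194 195 195 199 172 138 180 197 194 194 195 194 192
 193 196] [186 123 174 201 196 194 194 195 194 193 195 195 195 196 195 199 161 189
 130  45 181 200 197 195 194 194 196]
276 [195 195 195 196 193 195 195 196 199 163 177 186 188 191 189 191 190 190
 188 190] [197 197 197 195 195 195 196 195 195 196 196 195 194 196 198 201 156 189
 174  83 177 201 195 194 195 196 195]
```

Run:
```python
from h import *
c=cam('top'); g=c['img'].max(2).astype(int)
def fit(p,ax):
    P=plane(c,p,.045)[:,:2]; f=np.polyfit(P[:,ax],P[:,1-ax],1); r=P[:,1-ax]-np.polyval(f,P[:,ax]); k=abs(r)<.003
    f=np.polyfit(P[k,ax],P[k,1-ax],1); return f,k.sum()
e=[(276+np.argmin(g[v,276:285]-0*0 if False else np.where(np.arange(276,285)<=285-(v-170)/15+.0,g[v,276:285],255)),v) for v in range(182,248)]
print(e[::8]); f,k=fit(e,0); print('front',f,k,np.polyval(f,.598))
a=[(u,170+np.argmin(g[170:176,u])) for u in range(150+60,282)]; b=[(u,247+np.argmin(g[247:253,u])) for u in range(215,278)]
print(a[::8],b[::8])
fa,ka=fit(a,1); fb,kb=fit(b,1); print(fa,ka,fb,kb,[ (np.polyval(fa,y),np.polyval(fb,y)) for y in (0,.1)])
```

```text
[(np.int64(284), 182), (np.int64(276), 190), (np.int64(283), 198), (np.int64(281), 206), (np.int64(282), 214), (np.int64(280), 222), (np.int64(281), 230), (np.int64(280), 238), (np.int64(278), 246)]
front [-0.02090741 -0.00819473] 43 -0.020697360355129618
[(210, np.int64(175)), (218, np.int64(175)), (226, np.int64(175)), (234, np.int64(173)), (242, np.int64(175)), (250, np.int64(175)), (258, np.int64(173)), (266, np.int64(175)), (274, np.int64(174))] [(215, np.int64(250)), (223, np.int64(251)), (231, np.int64(251)), (239, np.int64(252)), (247, np.int64(252)), (255, np.int64(252)), (263, np.int64(250)), (271, np.int64(251))]
[3.24709256e-05 7.13968023e-01] 27 [-0.01830819  0.4802923 ] 51 [(np.float64(0.7139680232853229), np.float64(0.4802922973168897)), (np.float64(0.7139712703778847), np.float64(0.47846147874779804))]
```

{"api": "move_arm", "payload": {
  "linear": [
    [0.005,0.01,0.03],
    [0.01,0.03,0.025],
    [0.01,0.035,0.02],
    [0.01,0.035,0.015],
    [0.01,0.035,0.01],
    [0.015,0.035,0.01],
    [0.015,0.035,0.01],
    [0.02,0.035,0],
    [0.02,0.035,0],
    [0.02,0.035,0],
    [0.02,0.035,0],
    [0.02,0.035,0],
    [0.02,0.035,0]
  ],
  "twist": [
    [0,0,0],
    [0,0,6],
    [0,0,6],
    [0,0,6],
    [0,0,6],
    [0,0,6],
    [0,0,6],
    [0,0,6],
    [0,0,6],
    [0,0,6],
    [0,0,6],
    [0,0,6],
    [0,0,6]
  ],
  "grip": 1
}}

```text
time: 1.58
eef_pos: [0.3566, -0.2165, 0.364]
tcp_rot: [0.716, 0.698, -0.002, 0.006]
contact_force: [0.6, 0.2, 0.7]
opening: 1.0
```

Run:
```python
from h import *
import plant
print([n for n in dir(plant) if not n.startswith('__')], globals().get('tips_ahead'))
s=get_state(); print(s['qpos'].round(3), s.get('tips_ahead'))
c=cam('top')
print(dep(c,[(365,115),(358,235),(370,150),(365,200),(360,245)]).round(3))
w=cam('wrist'); cv2.imwrite('pics/w1.png',w['img'])
```

```text
['Unreachable', 'get_state', 'read_camera', 'sign_off', 'tips_ahead'] 0.008
[-0.787 -0.391  2.003 -0.005  1.518 -0.761] None
[[ 0.924 -0.283 -0.003]
 [ 0.53  -0.24   0.104]
 [ 0.761 -0.262  0.165]
 [ 0.621 -0.248  0.163]
 [ 0.503 -0.25   0.079]]
```

View pics/w1.png

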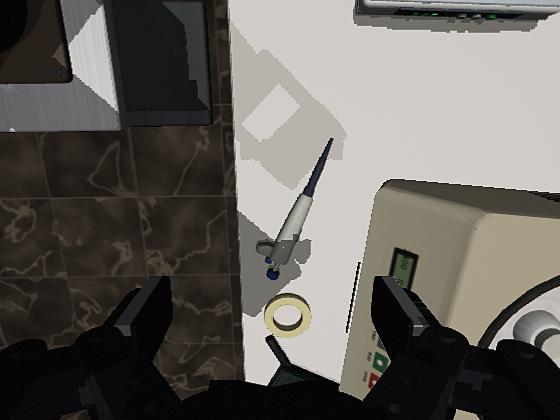

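{"api": "move_arm", "payload": {
  "linear": [
    [0.03,0.015,0],
    [0.03,0.015,0],
    [0.03,0.015,0],
    [0.03,0.015,0],
    [0.03,0.02,-0.01],
    [0.03,0.02,-0.02],
    [0.03,0.02,-0.02],
    [0.03,0.02,-0.02],
    [0,0,0]
  ],
  "twist": [
    [0,0,0],
    [6.4,0,0],
    [6.4,0,0],
    [6.4,0,0],
    [6.4,0,0],
    [6.4,0,0],
    [6.4,0,0],
    [6.4,0,0],
    [0,0,0]
  ]
}}

```text
time: 2.43
eef_pos: [0.6092, -0.0729, 0.295]
tcp_rot: [0.665, 0.639, 0.276, -0.271]
contact_force: [-1.3, -0.6, -3.2]
opening: 0.999
```

Run:
```python
from h import *
from scipy.spatial.transform import Rotation as R
s=get_state(); print(s['qpos'].round(3)); print(R.from_quat(s['tcp_rot']).as_matrix().round(3))
w=cam('wrist'); cv2.imwrite('pics/w2.png',w['img'])
P=[(0.597,.098,.125)]; print(proj(w,P))
```

```text
[-0.54   0.25   1.652  0.675  1.674 -0.583]
[[ 0.031  0.999  0.02 ]
 [ 0.7   -0.036  0.713]
 [ 0.713 -0.008 -0.701]]
[[255.20203171 184.34623123]]
```

View pics/w2.png

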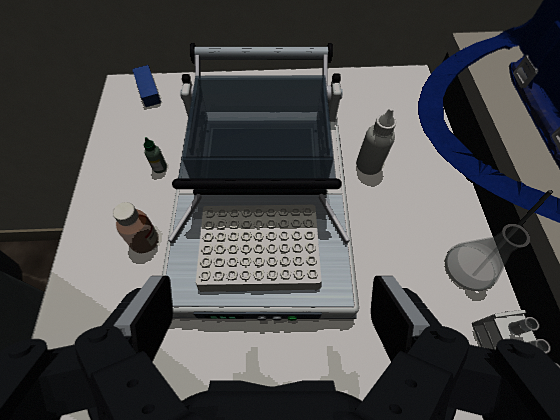

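Run:
```python
from h import *
w=cam('wrist'); im=w['img'][180:330,150:370]; cv2.imwrite('pics/w2z.png',cv2.resize(im,None,fx=3.6,fy=3.6,interpolation=cv2.INTER_CUBIC))
P=plane(w,[(175,184),(341,184)],.125);print(P.round(4),P.mean(0))
```

```text
[[0.5056 0.1021 0.125 ]
 [0.6932 0.095  0.125 ]] [0.59939852 0.09856522 0.125     ]
```

View pics/w2z.png

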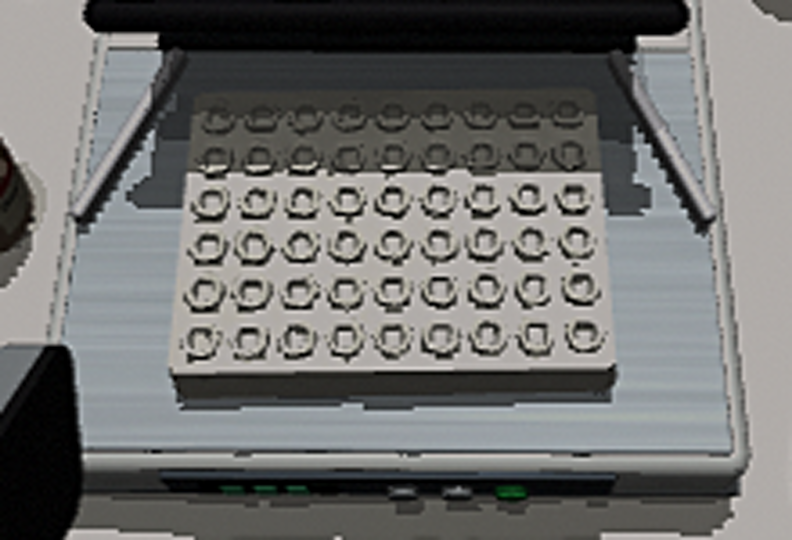

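Run:
```python
from h import *
w=cam('wrist')
f=lambda L:[((a+.5)/3.6-.5+150,(b+.5)/3.6-.5+180) for a,b in L]
P=plane(w,f([(170,370),(617,369),(195,93),(597,93)]),.065);print(P.round(4));print('ctr',P.mean(0),'wid',np.linalg.norm(P[0]-P[1]),np.linalg.norm(P[2]-P[3]),'len',np.linalg.norm(P[0]-P[2]),'yaw',np.arctan2(*(P[1]-P[0])[[1,0]]),np.arctan2(*(P[3]-P[2])[[1,0]]))
Q=plane(w,f([(50,455),(747,455)]),.045);print(Q.round(4),Q.mean(0),'yaw',np.arctan2(*(Q[1]-Q[0])[[1,0]]))
G=plane(w,f([(80,212),(709,212),(178,58),(616,58)]),.055);print(G.round(4),(G[0]+G[1])/2,(G[2]+G[3])/2)
```

```text
[[5.257e-01 5.200e-03 6.500e-02]
 [6.703e-01 6.000e-04 6.500e-02]
 [5.277e-01 1.085e-01 6.500e-02]
 [6.736e-01 1.037e-01 6.500e-02]]
ctr [0.5993236  0.05450543 0.065     ] wid 0.14469273067410066 0.14602279892469205 len 0.10332625214935762 yaw -0.03149713698383763 -0.03321436581364437
[[ 0.484  -0.016   0.045 ]
 [ 0.7134 -0.0238  0.045 ]] [ 0.59866221 -0.01987204  0.045     ] yaw -0.03394695691134351
[[0.4878 0.067  0.055 ]
 [0.7104 0.0596 0.055 ]
 [0.5183 0.1298 0.055 ]
 [0.684  0.1244 0.055 ]] [0.59910811 0.06329154 0.055     ] [0.6011546  0.12710057 0.055     ]
```

{"api": "move_arm", "payload": {
  "linear": [
    [-0.002,0.012,-0.036],
    [-0.002,0.012,-0.036],
    [-0.002,0.012,-0.036],
    [-0.002,0.012,-0.036],
    [-0.002,0.012,-0.03],
    [0,0.015,-0.005],
    [0,0.015,-0.005],
    [0,0.01,-0.005],
    [0,0,0]
  ],
  "twist": [
    [0,0,0],
    [0,0,0],
    [0,0,0],
    [0,0,0],
    [0,0,0],
    [0,0,0],
    [0,0,0],
    [0,0,0],
    [0,0,0]
  ]
}}

```text
time: 3.33
eef_pos: [0.6052, 0.0175, 0.1501]
tcp_rot: [0.663, 0.653, 0.287, -0.228]
contact_force: [0.5, -0.1, -0.2]
opening: 0.999
```

Run:
```python
from h import *
w=cam('wrist'); cv2.imwrite('pics/w3.png',w['img'])
s=cam('side'); cv2.imwrite('pics/s3.png',cv2.resize(s['img'][150:350,100:380],None,fx=2.8,fy=2.8))
```

```text
(no output)
```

View pics/w3.png

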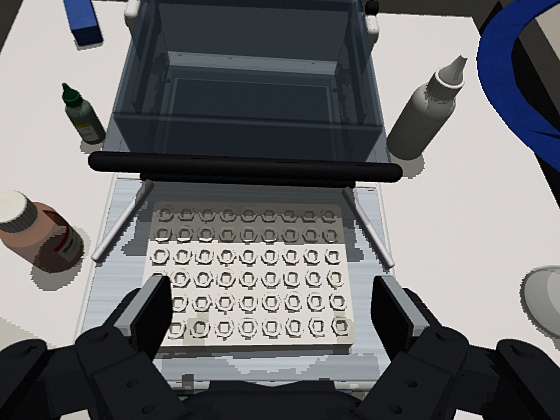

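View pics/s3.png

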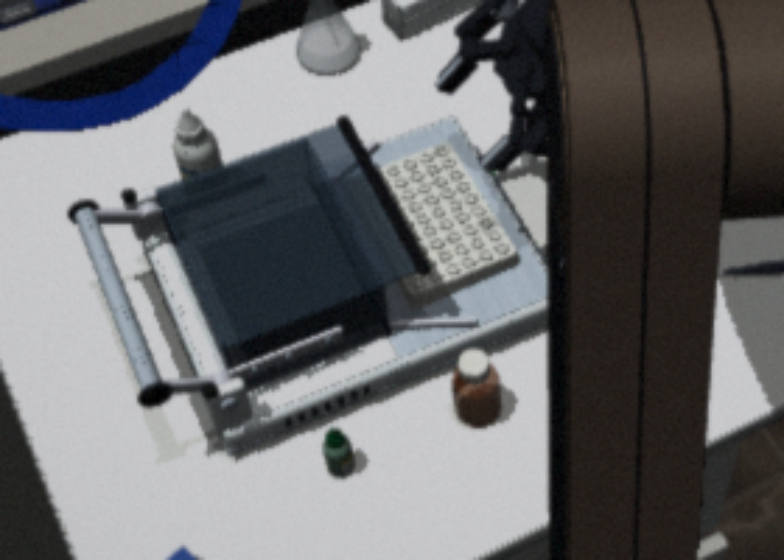

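```bash
cat > o.py <<'E'
from h import *
from scipy.spatial.transform import Rotation as R
import sys
def corr(t):
    s=get_state(); A=R.from_quat(s['tcp_rot'])
    c,sn=np.cos(-.034),np.sin(-.034)
    yt=np.array([c,sn,0]); xw=np.array([-sn,c,0]); t=np.radians(t)
    z=np.sin(t)*xw-np.cos(t)*np.array([0,0,1]); x=np.cross(yt,z)
    T=R.from_matrix(np.c_[x,yt,z]); 
    print('pos',s['eef_pos'].round(4),'F',s['contact_force'].round(2),'q',s['qpos'].round(2)); print('twist deg to target',np.degrees((T*A.inv()).as_rotvec()).round(1)); print(A.as_matrix().round(2))
corr(float(sys.argv[1]))
E
python3 o.py 45
```

```text
pos [0.6063 0.0159 0.1509] F [0.41 0.19 0.82] q [-0.41  0.3   1.86  0.74  1.32 -0.72]
twist deg to target [2.4 4.2 0.6]
[[-0.02  1.    0.08]
 [ 0.74 -0.04  0.68]
 [ 0.68  0.07 -0.73]]
```

{"api": "move_arm", "payload": {
  "linear": [
    [-0.001,0.006,-0.015],
    [-0.001,0.006,-0.015],
    [-0.001,0.006,-0.015],
    [-0.001,0.006,-0.015],
    [-0.001,0.01,0],
    [-0.001,0.01,0],
    [0,0.01,0],
    [0,0,0]
  ],
  "twist": [
    [0.6,1.0,0.1],
    [0.6,1.0,0.1],
    [0.6,1.0,0.1],
    [0.6,1.0,0.1],
    [0,0,0],
    [0,0,0],
    [0,0,0],
    [0,0,0]
  ]
}}

```text
time: 4.1
eef_pos: [0.6028, 0.0711, 0.0884]
tcp_rot: [0.666, 0.64, 0.277, -0.264]
contact_force: [0.6, -0.6, -1.0]
opening: 1.0
```

```bash
python3 o.py 45
```

```text
pos [0.6028 0.0711 0.0884] F [ 0.56 -0.58 -0.98] q [-0.33  0.4   1.88  0.79  1.26 -0.7 ]
twist deg to target [-0.   0.1  0.4]
[[ 0.03  1.    0.03]
 [ 0.71 -0.04  0.71]
 [ 0.71  0.   -0.71]]
```

{"api": "move_arm", "payload": {
  "linear": [
    [0,0.011,0.0015],
    [0,0.011,0.0015],
    [0,0,0]
  ],
  "twist": [
    [0,0,0],
    [0,0,0],
    [0,0,0]
  ]
}}

```text
time: 4.35
eef_pos: [0.6035, 0.0956, 0.0934]
tcp_rot: [0.666, 0.64, 0.278, -0.263]
contact_force: [-0.3, 0.3, -0.4]
opening: 0.998
```

Run:
```python
from h import *
w=cam('wrist'); cv2.imwrite('pics/w4.png',w['img'])
s=cam('top'); cv2.imwrite('pics/t4.png',cv2.resize(s['img'][140:300,120:320],None,fx=3.5,fy=3.5))
print(get_state()['eef_pos'],get_state()['contact_force'])
```

```text
[0.60373481 0.09430686 0.09318425] [-0.14663549  0.1182063  -0.54067419]
```

View pics/w4.png

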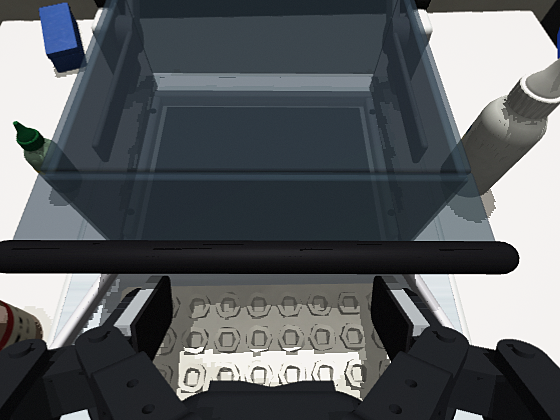

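View pics/t4.png

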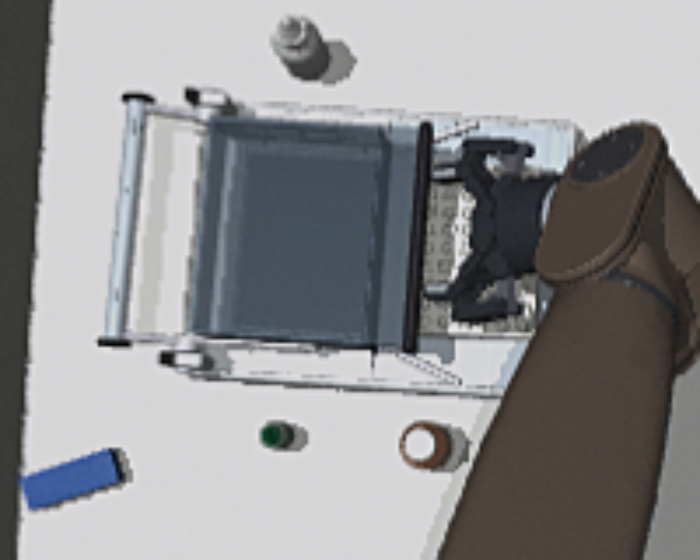

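{"api": "move_arm", "payload": {
  "linear": [
    [-0.001,0.007,-0.006],
    [-0.001,0.007,-0.005],
    [0,0.003,0],
    [0,0,0]
  ],
  "twist": [
    [0,0,0],
    [0,0,0],
    [0,0,0],
    [0,0,0]
  ]
}}

```text
time: 4.78
eef_pos: [0.6022, 0.1119, 0.0819]
tcp_rot: [0.667, 0.64, 0.278, -0.262]
contact_force: [0.2, 0.0, 0.7]
opening: 1.003
```

```bash
python3 - <<'E'
from h import *
w=cam('wrist'); cv2.imwrite('pics/w5.png',w['img'])
print(get_state()['eef_pos'],get_state()['contact_force'])
E
python3 o.py 45
```

```text
[0.60205512 0.11177265 0.08170779] [ 0.33037305 -0.17831978  0.80942932]
pos [0.6021 0.1118 0.0817] F [ 0.33 -0.18  0.81] q [-0.27  0.4   1.89  0.83  1.21 -0.68]
twist deg to target [0.1 0.4 0.5]
[[ 0.03  1.    0.04]
 [ 0.71 -0.04  0.7 ]
 [ 0.71  0.01 -0.71]]
```

View pics/w5.png

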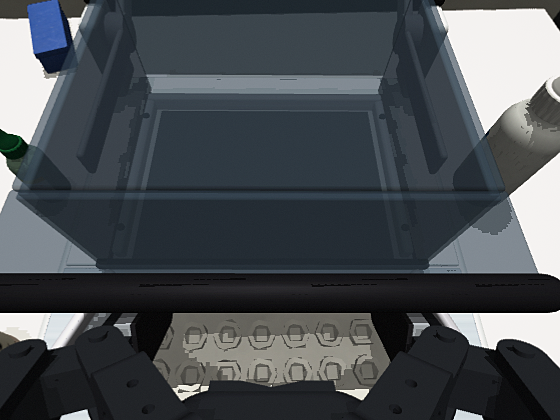

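{"api": "move_arm", "payload": {
  "linear": [
    [0,0,0.008],
    [0,0.005,0.016],
    [0,0.005,0.016],
    [0,0.0075,0.015],
    [0,0.0075,0.015],
    [0,0.01,0.0135],
    [0,0.01,0.0135]
  ],
  "twist": [
    [0,0,0],
    [0,0,0],
    [0,0,0],
    [0,0,0],
    [0,0,0],
    [0,0,0],
    [0,0,0]
  ]
}}

```text
time: 5.42
eef_pos: [0.6011, 0.1527, 0.1795]
tcp_rot: [0.67, 0.638, 0.275, -0.26]
contact_force: [0.1, -0.4, -1.2]
opening: 0.998
```

```bash
python3 - <<'E'
from h import *
w=cam('wrist'); cv2.imwrite('pics/w6.png',w['img'])
s=cam('top'); cv2.imwrite('pics/t6.png',cv2.resize(s['img'][140:300,120:320],None,fx=3.5,fy=3.5))
E
python3 o.py 45
```

```text
pos [0.6023 0.1535 0.182 ] F [ 0.65 -0.11  0.36] q [-0.2   0.24  1.88  0.81  1.28 -0.5 ]
twist deg to target [0.5 0.4 0.8]
[[ 0.03  1.    0.04]
 [ 0.71 -0.05  0.7 ]
 [ 0.7   0.01 -0.71]]
```

View pics/w6.png

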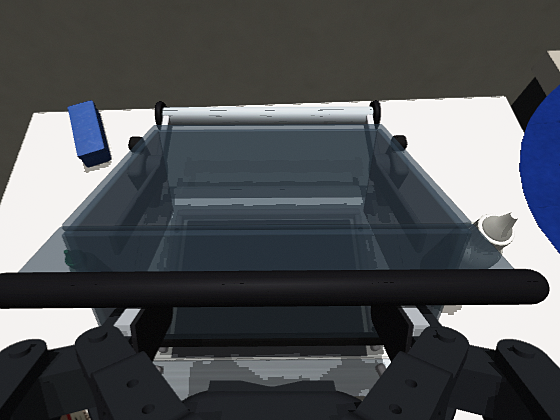

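View pics/t6.png

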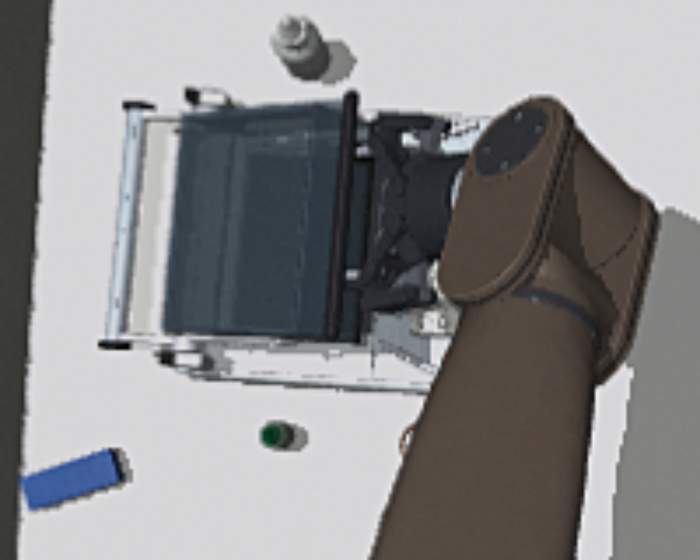

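{"api": "move_arm", "payload": {
  "linear": [
    [0,0.012,0.011],
    [0,0.012,0.011],
    [0,0.014,0.009],
    [0,0.014,0.009],
    [0,0.0155,0.0065],
    [0,0.0155,0.0065]
  ],
  "twist": [
    [0,0,0],
    [-2,0,0],
    [-3,0,0],
    [-3,0,0],
    [-3,0,0],
    [-3,0,0]
  ]
}}

```text
time: 6.02
eef_pos: [0.6018, 0.2297, 0.2295]
tcp_rot: [0.702, 0.665, 0.19, -0.171]
contact_force: [0.7, -0.5, -0.0]
opening: 0.999
```

```bash
python3 - <<'E'
from h import *
w=cam('wrist'); cv2.imwrite('pics/w7.png',w['img'])
s=cam('side'); cv2.imwrite('pics/t7.png',cv2.resize(s['img'][100:340,60:340],None,fx=2.5,fy=2.5))
E
python3 o.py 30
```

```text
pos [0.6022 0.2323 0.2321] F [-0.38  0.59  0.84] q [ 0.02  0.16  1.8   0.56  1.19 -0.15]
twist deg to target [0.3 1.  1.1]
[[ 0.04  1.    0.04]
 [ 0.87 -0.05  0.5 ]
 [ 0.5   0.02 -0.87]]
```

View pics/w7.png

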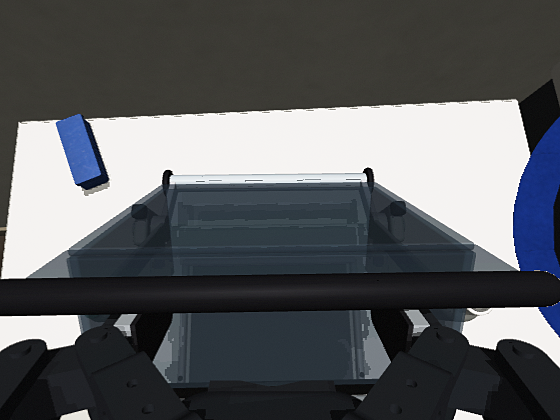

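View pics/t7.png

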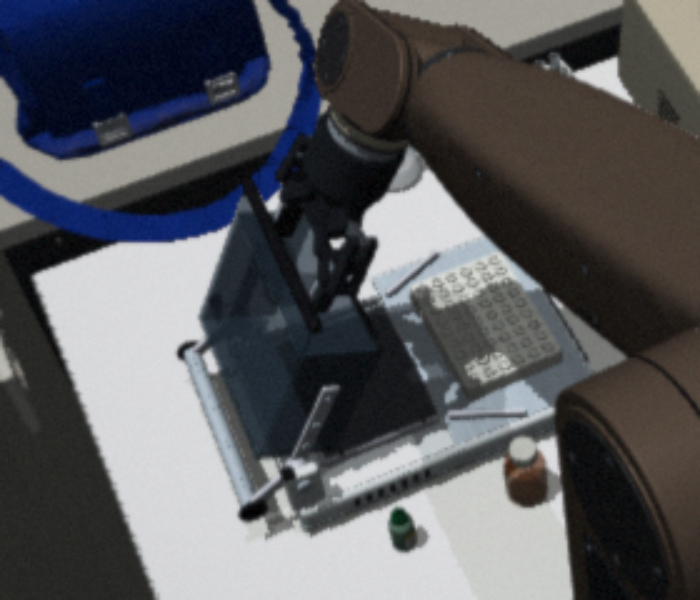

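{"api": "move_arm", "payload": {
  "linear": [
    [0,0.016,0.004],
    [0,0.016,0.003],
    [0,0.012,0],
    [0,0,0],
    [0,0,0],
    [0,0,0]
  ],
  "twist": [
    [-3,0,0],
    [-3,0,0],
    [-3,0,0],
    [0,0,0],
    [0,0,0],
    [0,0,0]
  ]
}}

```text
time: 6.62
eef_pos: [0.6018, 0.2729, 0.2348]
tcp_rot: [0.713, 0.678, 0.136, -0.117]
contact_force: [-1.1, 1.2, 3.0]
opening: 0.999
```

```bash
python3 - <<'E'
from h import *
w=cam('wrist'); cv2.imwrite('pics/w8.png',w['img'])
s=cam('side'); cv2.imwrite('pics/t8.png',cv2.resize(s['img'][100:340,60:340],None,fx=2.5,fy=2.5))
E
python3 o.py 20
```

```text
pos [0.6018 0.2723 0.2347] F [-0.98  0.83  4.11] q [0.14 0.19 1.73 0.38 1.16 0.05]
twist deg to target [-0.6  1.   1.2]
[[ 0.04  1.    0.03]
 [ 0.94 -0.05  0.35]
 [ 0.35  0.02 -0.94]]
```

View pics/w8.png

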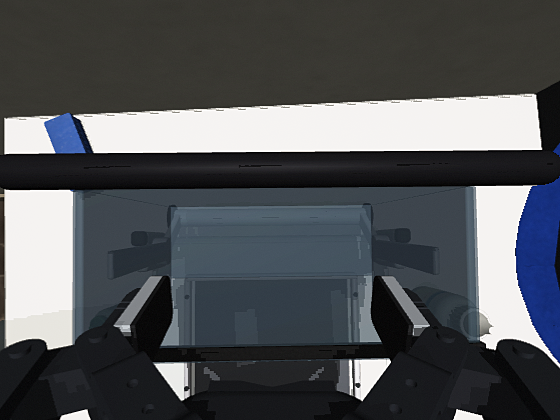

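View pics/t8.png

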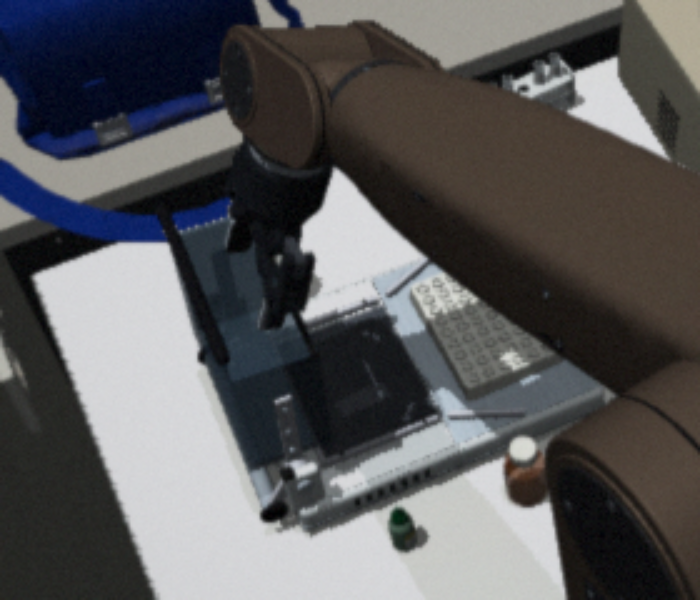

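{"api": "move_arm", "payload": {
  "linear": [
    [0,-0.01,0.02],
    [0,-0.02,0.02],
    [0,-0.03,0.01],
    [0,-0.03,0],
    [0,-0.03,0],
    [0,-0.03,0],
    [0,-0.03,0],
    [0,-0.03,0],
    [0,-0.03,0],
    [0,-0.03,0],
    [0,-0.02,0]
  ],
  "twist": [
    [0,0,0],
    [0,0,0],
    [0,0,0],
    [0,0,0],
    [0,0,0],
    [0,0,0],
    [0,0,0],
    [0,0,0],
    [0,0,0],
    [0,0,0],
    [0,0,0]
  ]
}}

```text
time: 7.63
eef_pos: [0.594, -0.0427, 0.2705]
tcp_rot: [0.716, 0.676, 0.127, -0.119]
contact_force: [0.6, 0.5, -0.9]
opening: 1.0
```

```bash
python3 - <<'E'
from h import *
w=cam('wrist'); cv2.imwrite('pics/w9.png',w['img'])
s=cam('side'); cv2.imwrite('pics/t9.png',cv2.resize(s['img'][100:340,60:340],None,fx=2.5,fy=2.5))
E
python3 o.py 20
```

```text
pos [ 0.5942 -0.0433  0.2701] F [ 0.67 -0.06 -0.21] q [-0.38  0.12  1.75  0.34  1.4  -0.39]
twist deg to target [-0.1  0.   1.6]
[[ 0.06  1.    0.02]
 [ 0.94 -0.06  0.34]
 [ 0.34  0.   -0.94]]
```

View pics/w9.png

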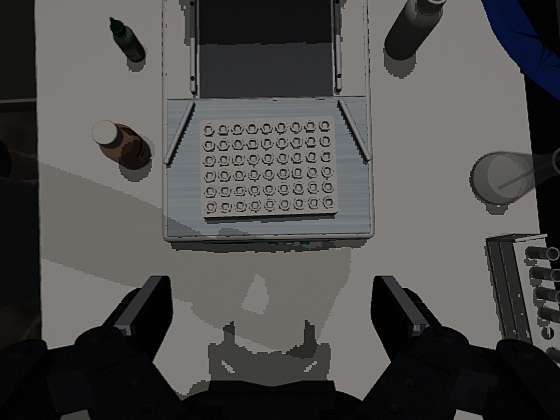

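View pics/t9.png

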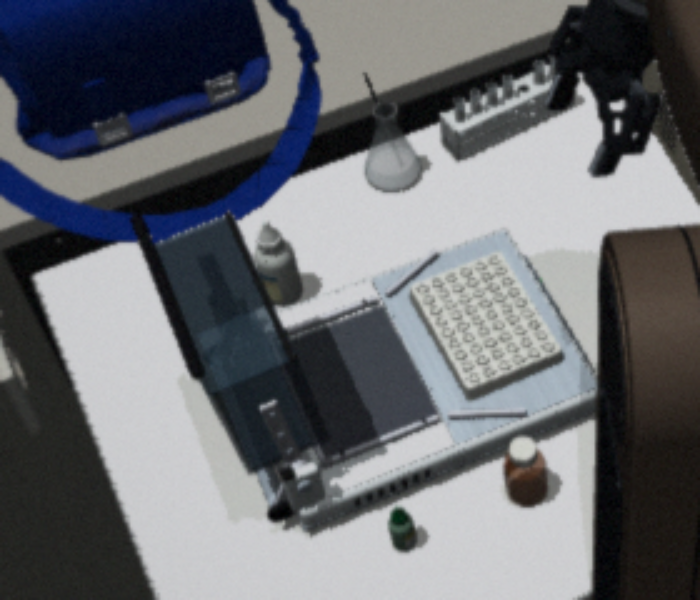

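Run:
```python
from h import *
w=cam('wrist'); im=w['img'][85:245,155:380]; cv2.imwrite('pics/w9z.png',cv2.resize(im,None,fx=3.5,fy=3.5,interpolation=cv2.INTER_CUBIC))
```

```text
(no output)
```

View pics/w9z.png

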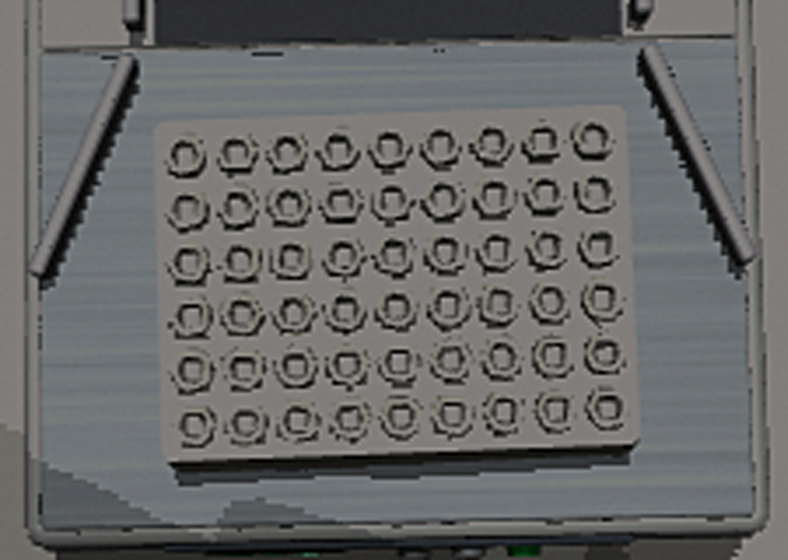

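Run:
```python
from h import *
w=cam('wrist')
f=lambda L:[((a+.5)/3.5-.5+155,(b+.5)/3.5-.5+85) for a,b in L]
P=plane(w,f([(153,121),(629,104),(640,442),(161,464)]),.065)[:,:2]
print(P.round(4),'ctr',P.mean(0).round(4),[np.linalg.norm(P[i]-P[(i+1)%4]).round(4) for i in range(4)],'yaw',[np.arctan2(*(b-a)[::-1]).round(4) for a,b in((P[0],P[1]),(P[3],P[2]))])
L=plane(w,f([(42,50),(735,37),(40,532),(757,517)]),.045)[:,:2]; print(L.round(4),[np.arctan2(*(b-a)[::-1]).round(4) for a,b in((L[0],L[1]),(L[2],L[3]))],L[:2].mean(0),L[2:].mean(0))
G=plane(w,f([(128,60),(648,47),(40,272),(748,257)]),.055)[:,:2]; print(G.round(4),G[:2].mean(0),G[2:].mean(0))
```

```text
[[0.5265 0.1108]
 [0.672  0.1074]
 [0.668  0.0038]
 [0.5238 0.0058]] ctr [0.5976 0.0569] [np.float64(0.1455), np.float64(0.1036), np.float64(0.1442), np.float64(0.105)] yaw [np.float64(-0.0235), np.float64(-0.0141)]
[[ 0.4879  0.1434]
 [ 0.712   0.1343]
 [ 0.4805 -0.0121]
 [ 0.7073 -0.021 ]] [np.float64(-0.0406), np.float64(-0.0392)] [0.5999581  0.13886822] [ 0.59392467 -0.01650378]
[[0.5176 0.1343]
 [0.6814 0.1287]
 [0.4871 0.0686]
 [0.7078 0.0601]] [0.59950319 0.13153783] [0.59742364 0.06437527]
```

Run:
```python
from h import *
from scipy.spatial.transform import Rotation as R
w=cam('wrist'); s=get_state(); A=R.from_quat(s['tcp_rot']).as_matrix()
D=w['depth']; 
vs,us=np.mgrid[270:345:1,100:440:1]; vs=vs.ravel();us=us.ravel(); d=D[vs,us]; k=(d>0)&(d<.2); print(k.sum(), d[d>0].min())
P=dep(w,list(zip(us[k],vs[k]))); T=(P-s['eef_pos'])@A
for side in(-1,1):
    t=T[T[:,1]*side>0]; print(side,'z max pct',np.percentile(t[:,2],[90,98,100]).round(4),'x',t[:,0].min().round(4),t[:,0].max().round(4),'y',t[:,1].min().round(4),t[:,1].max().round(4))
    print(t[t[:,2]>np.percentile(t[:,2],97)][::8].round(4)[:8])
```

```text
7134 0.094702564
-1 z max pct [-0.0137 -0.0083 -0.0052] x -0.012 0.0142 y -0.0556 -0.0387
[[ 0.0101 -0.046  -0.0092]
 [ 0.0079 -0.0416 -0.0067]
 [ 0.0067 -0.0412 -0.0072]
 [ 0.006  -0.0415 -0.0092]
 [ 0.0044 -0.0417 -0.0089]
 [ 0.0019 -0.0417 -0.0069]
 [ 0.0013 -0.0418 -0.0083]
 [-0.0008 -0.0417 -0.0062]]
1 z max pct [-0.0136 -0.0083 -0.0053] x -0.0118 0.0139 y 0.041 0.0577
[[ 0.0094  0.0437 -0.0083]
 [ 0.0089  0.0435 -0.009 ]
 [ 0.0055  0.0438 -0.0061]
 [ 0.0047  0.0436 -0.0072]
 [ 0.0033  0.0437 -0.007 ]
 [ 0.002   0.0438 -0.0073]
 [ 0.0004  0.0436 -0.007 ]
 [ 0.0006  0.0438 -0.009 ]]
```

{"api": "move_arm", "payload": {
  "linear": [
    [0,0.001,-0.03],
    [0,0.001,-0.03],
    [0,0.001,-0.03],
    [0,0.001,-0.03],
    [0,0.001,-0.03],
    [0,0,-0.025],
    [0,0,-0.015],
    [0,0,0]
  ],
  "twist": [
    [-1,0,0.3],
    [-1,0,0.3],
    [-1,0,0.3],
    [-1,0,0.3],
    [-1,0,0.2],
    [0,0,0],
    [0,0,0],
    [0,0,0]
  ]
}}

```text
time: 8.55
eef_pos: [0.5931, -0.024, 0.0768]
tcp_rot: [0.706, 0.697, 0.097, -0.085]
contact_force: [0.0, 0.3, 0.8]
opening: 1.0
```

```bash
python3 o.py 15
```

```text
pos [ 0.5931 -0.024   0.0768] F [0.04 0.31 0.76] q [-0.31  0.31  1.89  0.29  1.03 -0.47]
twist deg to target [ 0.2  0.8 -1.1]
[[ 0.01  1.    0.02]
 [ 0.97 -0.01  0.26]
 [ 0.26  0.01 -0.97]]
```

{"api": "move_arm", "payload": {
  "linear": [
    [0.001,-0.006,-0.004],
    [0.001,-0.004,-0.012],
    [0,0,-0.01],
    [0,0,0]
  ],
  "twist": [
    [0,0.4,-0.7],
    [0,0.4,-0.6],
    [0,0,0],
    [0,0,0]
  ]
}}

```text
time: 8.88
eef_pos: [0.5966, -0.0327, 0.0512]
tcp_rot: [0.713, 0.689, 0.093, -0.088]
contact_force: [-1.0, -0.3, -1.5]
opening: 0.996
```

```bash
python3 o.py 15;python3 - <<'E'
from h import *
w=cam('wrist'); cv2.imwrite('pics/w10.png',w['img'])
E
```

```text
pos [ 0.5966 -0.0327  0.0512] F [-1.04 -0.26 -1.54] q [-0.33  0.36  1.88  0.3   1.   -0.46]
twist deg to target [0.3 0.2 0.1]
[[ 0.03  1.    0.01]
 [ 0.97 -0.04  0.25]
 [ 0.25  0.   -0.97]]
```

View pics/w10.png

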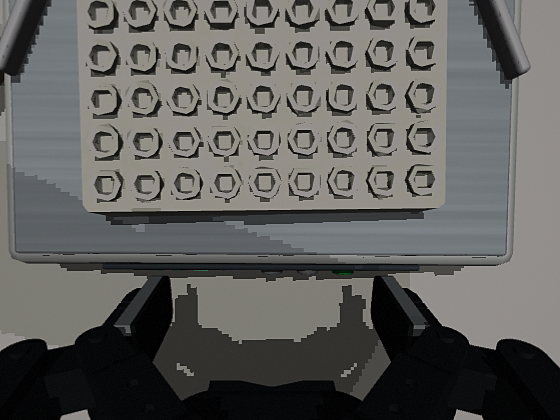

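{"api": "move_arm", "payload": {
  "linear": [
    [0,0.008,0],
    [0.0003,0.008,0],
    [0.0003,0.008,0],
    [0.0003,0.008,0],
    [0.0003,0.008,0],
    [0.0003,0.008,0],
    [0.0003,0.008,0],
    [0.0003,0.008,0],
    [0,0,0]
  ],
  "twist": [
    [0,0,0],
    [0,0,0],
    [0,0,0],
    [0,0,0],
    [0,0,0],
    [0,0,0],
    [0,0,0],
    [0,0,0],
    [0,0,0]
  ]
}}

```text
time: 9.68
eef_pos: [0.6022, 0.0372, 0.0564]
tcp_rot: [0.713, 0.69, 0.095, -0.084]
contact_force: [-0.0, -0.5, -0.2]
opening: 1.0
```

```bash
python3 o.py 15;python3 - <<'E'
from h import *
w=cam('wrist'); cv2.imwrite('pics/w11.png',w['img'])
E
```

```text
pos [0.6022 0.0372 0.0564] F [-0.01 -0.48 -0.17] q [-0.21  0.34  1.89  0.31  0.97 -0.36]
twist deg to target [0.5 0.7 0.1]
[[ 0.03  1.    0.02]
 [ 0.97 -0.03  0.25]
 [ 0.25  0.01 -0.97]]
```

View pics/w11.png

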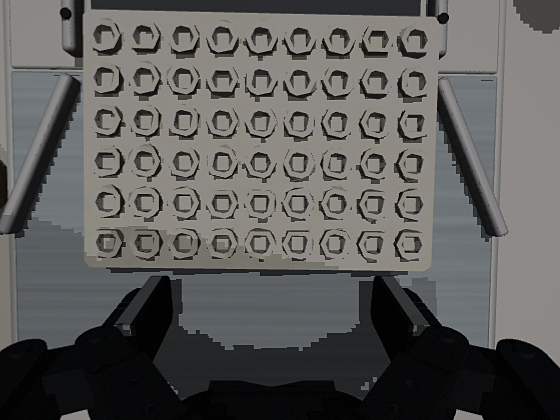

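{"api": "move_arm", "payload": {
  "linear": [
    [0,-0.003,-0.001],
    [-0.001,0,-0.004],
    [-0.001,0,-0.002],
    [0,0,0]
  ],
  "twist": [
    [0.3,0.4,0],
    [0.2,0.3,0],
    [0,0,0],
    [0,0,0]
  ]
}}

```text
time: 10.07
eef_pos: [0.6, 0.0334, 0.0487]
tcp_rot: [0.713, 0.688, 0.094, -0.092]
contact_force: [0.7, 0.5, 0.1]
opening: 1.003
```

{"api": "move_arm", "payload": {
  "linear": [
    [-0.0003,0.008,-0.0006],
    [-0.0002,0.008,-0.0006],
    [-0.0002,0.008,-0.0006],
    [-0.0002,0.008,-0.0006],
    [-0.0002,0.008,-0.0006]
  ],
  "twist": [
    [0,0,0],
    [0,0,0],
    [0,0,0],
    [0,0,0],
    [0,0,0]
  ]
}}

```text
time: 10.48
eef_pos: [0.601, 0.0726, 0.0469]
tcp_rot: [0.715, 0.687, 0.095, -0.089]
contact_force: [-0.4, -2.0, 2.2]
opening: 0.996
```

```bash
python3 o.py 15;python3 - <<'E'
from h import *
w=cam('wrist'); cv2.imwrite('pics/w12.png',w['img'])
E
```

```text
pos [0.601  0.0726 0.0469] F [-0.36 -2.01  2.22] q [-0.15  0.36  1.89  0.32  0.95 -0.31]
twist deg to target [0.1 0.2 0.3]
[[ 0.04  1.    0.01]
 [ 0.97 -0.04  0.26]
 [ 0.26  0.   -0.97]]
```

View pics/w12.png

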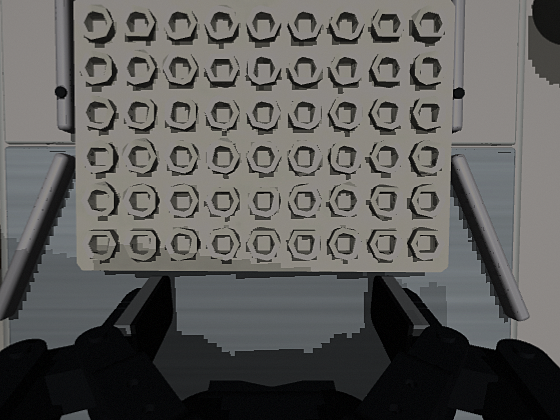

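{"api": "move_arm", "payload": {
  "linear": [
    [0.0002,0.008,0],
    [0.0002,0.008,0],
    [0.0002,0.008,0],
    [0.0002,0.008,0],
    [0.0002,0.008,0],
    [0.0002,0.008,0]
  ],
  "twist": [
    [0,0,0],
    [0,0,0],
    [0,0,0],
    [0,0,0],
    [0,0,0],
    [0,0,0]
  ]
}}

```text
time: 11.03
eef_pos: [0.6012, 0.1277, 0.0465]
tcp_rot: [0.714, 0.688, 0.094, -0.09]
contact_force: [0.3, -2.3, 1.4]
opening: 0.997
```

```bash
python3 o.py 15;python3 - <<'E'
from h import *
w=cam('wrist'); cv2.imwrite('pics/w13.png',w['img'])
E
```

```text
pos [0.6012 0.1277 0.0465] F [ 0.34 -2.31  1.39] q [-0.06  0.37  1.88  0.33  0.93 -0.23]
twist deg to target [0.  0.1 0.2]
[[ 0.04  1.    0.01]
 [ 0.97 -0.04  0.26]
 [ 0.26  0.   -0.97]]
```

View pics/w13.png

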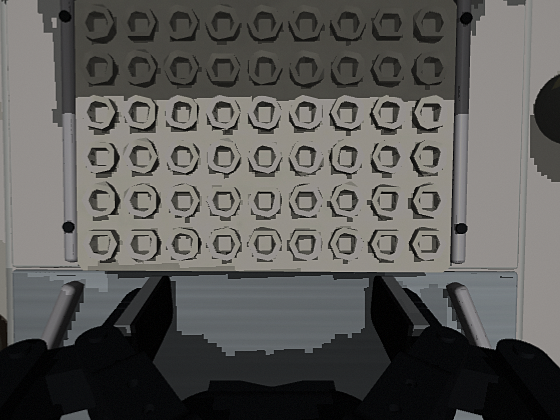

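{"api": "move_arm", "payload": {
  "linear": [
    [0,0.004,0],
    [0,0.004,0],
    [0,0.003,0],
    [0,0.003,0],
    [0,0.002,0]
  ],
  "twist": [
    [0,0,0],
    [0,0,0],
    [0,0,0],
    [0,0,0],
    [0,0,0]
  ]
}}

```text
time: 11.5
eef_pos: [0.6006, 0.1368, 0.0464]
tcp_rot: [0.713, 0.69, 0.087, -0.084]
contact_force: [-2.0, -5.7, 3.7]
opening: 0.998
```

```bash
python3 o.py 15;python3 - <<'E'
from h import *
w=cam('wrist'); cv2.imwrite('pics/w14.png',w['img'])
E
```

```text
pos [0.6006 0.1368 0.0464] F [-2.05 -5.74  3.75] q [-0.04  0.37  1.87  0.31  0.92 -0.19]
twist deg to target [ 1.1 -0.1 -0.1]
[[ 0.03  1.    0.01]
 [ 0.97 -0.03  0.24]
 [ 0.24 -0.   -0.97]]
```

View pics/w14.png

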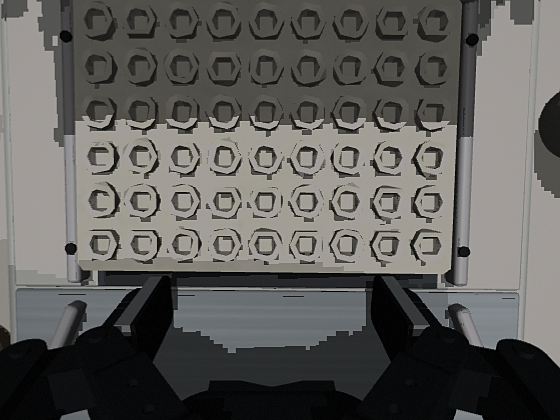

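{"api": "move_arm", "payload": {
  "linear": [
    [0,0.005,0],
    [0,0.006,0],
    [0,0.006,0]
  ],
  "twist": [
    [0.5,0,0],
    [0.5,0,0],
    [0,0,0]
  ]
}}

```text
time: 11.8
eef_pos: [0.6007, 0.1372, 0.0465]
tcp_rot: [0.713, 0.691, 0.081, -0.08]
contact_force: [-7.8, -23.1, 8.3]
opening: 0.996
```

```bash
python3 o.py 15
```

```text
pos [0.6007 0.1372 0.0465] F [ -7.82 -23.13   8.27] q [-0.03  0.37  1.87  0.29  0.92 -0.18]
twist deg to target [ 1.9 -0.2 -0.2]
[[ 0.03  1.    0.  ]
 [ 0.97 -0.03  0.23]
 [ 0.23 -0.   -0.97]]
```

{"api": "move_arm", "payload": {
  "linear": [
    [0,-0.004,0],
    [0,-0.012,0],
    [0,-0.02,0],
    [0,-0.02,0.01],
    [0,-0.02,0.02],
    [0,-0.03,0.03],
    [0,-0.03,0.03],
    [0,-0.03,0.03],
    [0,-0.02,0.03],
    [0,0,0.02],
    [0,0,0]
  ],
  "twist": [
    [0,0,0],
    [0,0,0],
    [0,0,0],
    [0,0,0],
    [0,0,0],
    [0,0,0],
    [1,0,0],
    [3,0,0],
    [3,0,0],
    [3,0,0],
    [0,0,0]
  ]
}}

```text
time: 12.72
eef_pos: [0.5926, -0.0559, 0.2172]
tcp_rot: [0.702, 0.681, 0.142, -0.152]
contact_force: [1.2, 0.6, 0.4]
opening: 1.002
```

```bash
python3 o.py 20;python3 - <<'E'
from h import *
w=cam('wrist'); cv2.imwrite('pics/w15.png',w['img'])
s=cam('side'); cv2.imwrite('pics/t15.png',cv2.resize(s['img'][100:340,60:340],None,fx=2.5,fy=2.5))
E
```

```text
pos [ 0.5926 -0.0559  0.2172] F [1.2  0.64 0.45] q [-0.42  0.19  1.77  0.39  1.38 -0.5 ]
twist deg to target [-4.1 -1.  -0.5]
[[ 0.03  1.   -0.01]
 [ 0.91 -0.02  0.41]
 [ 0.41 -0.02 -0.91]]
```

View pics/w15.png

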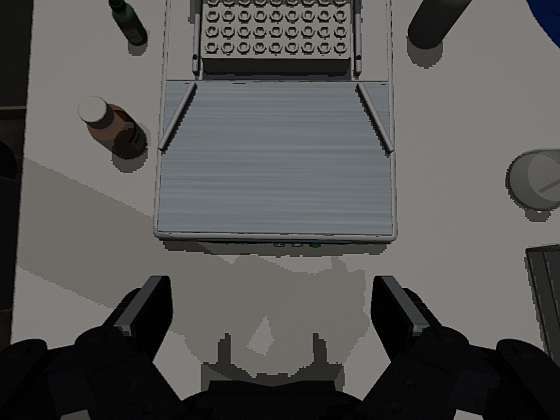

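View pics/t15.png

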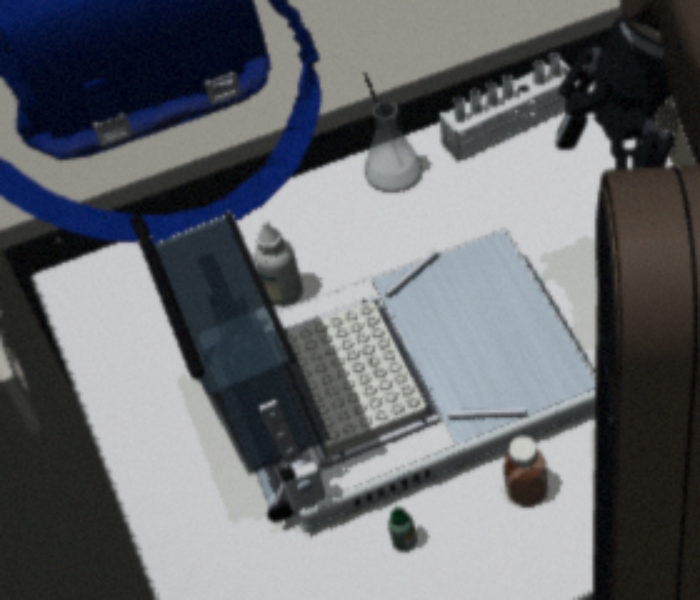

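Run:
```python
from h import *
w=cam('wrist'); im=w['img'][0:110,160:400]; cv2.imwrite('pics/w15z.png',cv2.resize(im,None,fx=3.3,fy=3.3,interpolation=cv2.INTER_CUBIC))
```

```text
(no output)
```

View pics/w15z.png

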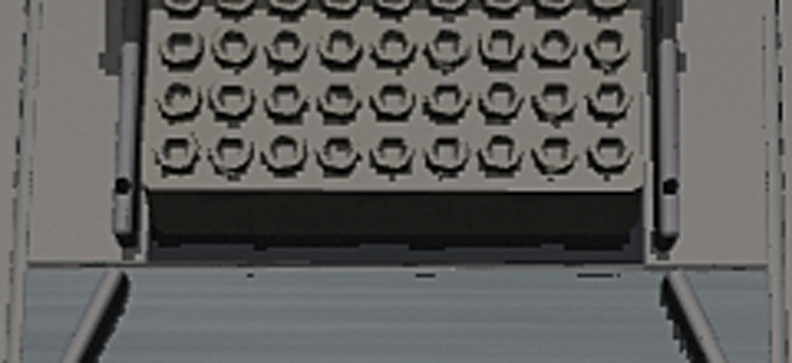

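Run:
```python
from h import *
w=cam('wrist')
f=lambda L:[((a+.5)/3.3-.5+160,(b+.5)/3.3-.5) for a,b in L]
S=plane(w,f([(28,263),(768,266)]),.045)[:,:2]; B=plane(w,f([(150,234),(642,236)]),.045)[:,:2]; T=plane(w,f([(146,188),(645,188)]),.065)[:,:2]
n=np.array([S[0,1]-S[1,1],S[1,0]-S[0,0]]); n/=np.linalg.norm(n)
for X in(B,T): print(X.round(4),((X-S[0])@n).round(4),np.arctan2(*(X[1]-X[0])[::-1]))
print(S.round(4),np.arctan2(*(S[1]-S[0])[::-1]))
# hood rail: side + top rays triangulate
```

```text
[[0.5242 0.1503]
 [0.6732 0.1439]] [0.0096 0.0094] -0.042282885775840606
[[0.5275 0.1525]
 [0.67   0.1469]] [0.012  0.0123] -0.03929506604321487
[[0.4868 0.1422]
 [0.7101 0.133 ]] -0.041426814065269345
```

Run:
```python
from h import *
s=cam('side')
print(proj(s,[(.512,.346,.268),(.702,.338,.268)]).round(1), 'seen rail ends approx', (60+200/2.5,100+375/2.5),(60+140/2.5,100+218/2.5))
import time
sign_off(); print(get_state()['time'])
```

```text
[[138.9 250.7]
 [113.7 186. ]] seen rail ends approx (140.0, 250.0) (116.0, 187.2)
the job is handed in; nothing more can be done
the job is handed in; nothing more can be done
```

The hood is standing fully open by itself and the plate is home against the rear stop. I handed the job in at about 13 s; sign-off gives no verdict, so these are my own checks.

**What I did:**
- I put the open fingers under the grip rail and pushed it up along its arc, past the balance point. The hood then fell onto its open stop.
- As it fell, the fingertips briefly rested on the hood's front wall (about 4 N). I backed off, and it stayed open.
- I pushed the plate with two fingertips abreast, along the ledge and between the guides. It stopped firmly at 23 N and I retracted. On the way the arm drifted up about 5 mm, so I backed off and lowered it before going on.

**Last checks:**
- **Plate:** its near edge is 9.5 mm past the front of the bed, where fully home would be 10 mm. It is square to the warmer within about 0.002 rad. I did not measure its height at the end, but it looked flat in the pictures.
- **Hood:** the rail ends appear within about 2.5 pixels of where they should be at 1.65 rad.
- **Robot:** after retracting, the force reading was only noise (about 1 N), and nothing was touching.
- **Bottles and pipette:** the three bottles look unmoved in the pictures. I did not measure their shift, and I did not look at the pipette again after the first pass over it.

No check failed. My different views disagreed by 2–3 mm on the warmer's position along the push direction. I relied on the rear stop and the edge of the bed instead.

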